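# Close up the core row against the stop and bolt it

## Task

Push the row of core pieces and its wooden depth marker along the V rail as one train, from behind and without lifting anything, until the row is fully home against the end stop. Then push the sliding bolt fully across behind the last piece and leave everything else where it is.

Things in the scene. Friction and masses are not known exactly. Their poses are not given: they have to be found in the camera images.
- rail: low aluminium V rail, 400 mm long, fixed; origin on the table under the rail's middle, x along it to the end stop (roughly to the robot's left), y to the bolt's side (the robot's side), z up. 90 degree V, bottom line 22 mm above the table, edges 41 mm up and 19 mm either side of the middle: a fingertip more than 44 mm up passes above it. Core axis 47.7 mm, core top 66 mm above the table
- stop_face (a point): middle of the end stop's face that the row must meet, at core axis height. The stop is an upright steel plate, 56 mm wide, 75 mm tall, at x = 190 to 200 mm of the rail
- core1: piece of grey banded gneiss drill core, a cylinder of 36.4 mm diameter, 60 mm long, lying in the V rail; origin at the middle of the cylinder, x axis along the core towards the end stop. First of the row, nearest the stop; its front end starts 50 to 110 mm from the stop.
- core2: piece of grey banded gneiss drill core, a cylinder of 36.4 mm diameter, 46 mm long, lying in the V rail; origin at the middle of the cylinder, x axis along the core towards the end stop. Second of the row.
- marker: dark wooden depth marker block, 18 mm thick along the rail and 34 mm square, lying edge-down in the V; third of the row; origin at its middle, x towards the stop
- core3: piece of grey banded gneiss drill core, a cylinder of 36.4 mm diameter, 52 mm long, lying in the V rail; origin at the middle of the cylinder, x axis along the core towards the end stop. Fourth of the row.
- core4: piece of grey banded gneiss drill core, a cylinder of 36.4 mm diameter, 56 mm long, lying in the V rail; origin at the middle of the cylinder, x axis along the core towards the end stop. Last of the row; push at its rear end, 28 mm behind the origin. The five touch (232 mm, 0.6 kg, slide with 3 to 10 N); home, its rear end is at x = -42 mm of the rail.
- bolt (a joint): how far the steel bolt has slid across the rail (along its -y), m: starts at 0 to 0.008, drawn back with its tip 24 to 32 mm from the rail's middle; 0.048 is fully across, at a hard stop. About 2 N friction; stays where left. Passes only when the row is home (3.5 mm to spare), else it strikes a core. Bar 10 mm square, its middle 48 mm above the table at x = -50.5 mm of the rail
- bolt_tab (a point): middle of the outer face (to the robot) of the bolt's upright thumb tab, 60 mm up; the face is 24 mm wide and spans 43 to 77 mm above the table, tab 8 mm thick. Push it along the rail's -y to drive the bolt: 90 mm from the rail's middle at joint 0, 42 mm fully across. Below it a fixed base, 44 x 62 mm, 42 mm tall, centred at rail x = -50.5, y = 61 mm, its cheeks (y 40 to 70) 51 mm tall
- fragment: bystander, to be left where it is. gneiss fragment, about 66 x 38 x 24 mm; origin at its underside
- wedge: bystander, to be left where it is. orange plastic wedge, 80 x 28 mm, up to 24 mm tall; origin at its underside
- lens: bystander, to be left where it is. brass-bound hand lens lying flat, about 100 x 48 x 10 mm; origin at its underside
- streak: bystander, to be left where it is. white ceramic streak plate, 60 x 42 x 8 mm; origin at its underside
- spatula: bystander, to be left where it is. stainless spatula, 200 mm long, lying along the rail beyond it; origin at its underside
- dropper: bystander, to be left where it is. small standing dropper bottle, 34 mm diameter, 85 mm tall; origin at its underside
Things that resemble listed ones, but are neither listed nor needed, are in the scene too. Leave any blue or pink look-alike of the core4 alone.

How it is judged:
By the outcome, as a careful person would: the job done as asked, in the order asked, and still so for the second after the job is handed in, with the robot touching nothing.
It also fails if it takes over 40 s, if anything falls off the work surface, if the arm or the gripper's body presses on something with over 40 N, if the wrist force passes 120 N, or if a joint passes its speed limit or range.

## Robot

A 7-joint arm with a two-finger parallel gripper is mounted at the origin on the work surface. World frame = base frame: x ahead of the robot, y to its left, z up, the work surface at z = 0. Lengths are in m, angles in rad, forces in N, time in s.
With the tool pointing down it reaches from about 0.4 to 0.85 m from the base axis. Payload 6.9 kg.
Tool frame: the origin (TCP) lies at the very end of the fingers, on their centre line; the grasp point (between the pads) lies 19 mm behind it (arm.hold_point_z is the distance from the TCP to the grasp point, in m); y points along the fingers, x is the direction in which the jaws open and shut, and the axes are right-handed (so a half turn about y gives the same grasp; the last joint's range is limited). The gripper opens to 85 mm and grips with 20 to 120 N. Pads are 22 mm wide; open, the fingers measure 114 mm over their backs; the gripper's body (76 mm by 85 mm) begins 54 mm behind the grasp point. The pads swing forward as they close: fully open they stand 13 mm farther back than shut.
Start: joints at [-1.103, 0.507, -0.238, 1.5, 0.126, 1.149, -0.155], TCP at [0.221, 0.585, 0.231] pointing down, gripper open.
Joint ranges: [-3.08, 3.08], [-0.24, 2.05], [-1.43, 1.35], [0, 2.5], [-1.52, 4.66], [0.17, 1.96], [-2.89, 2.89]. Speed limits (rad/s): [2.39, 2.39, 3.14, 3.14, 3.14, 3.14, 3.14].

## Interface

Orientations are given as [roll, pitch, yaw] about the fixed x, y, z axes, in that order (R = Rz(yaw) Ry(pitch) Rx(roll)).
In Python, from workcell import arm gives the robot as it stands. The module is installed in compiled form; this text tells all that it offers.
- The arm moves only by the tool servo_tool, never from a script. Its argument "rows" is a list that holds one entry, the list of rows, each a list of 7 numbers: the shift along the tool's x, y, z each as a share of 25 cm, from -1 to 1, then the turn, a rotation vector about the tool's x, y, z each as a share of pi rad, from -1 to 1, then the opening in per cent of the stroke, from 0 (shut) to 100 (fully open). In form: [[[x, y, z, ax, ay, az, jaw], ...]]. A call has exactly 10 rows; each row shifts and turns the commanded pose from where the row before left it, along the tool's axes as they then stand; what a row does not reach is not made up. A row lasts 1/10 s, in which the tool goes at most 50 mm and 8.59 degrees, less where a joint would pass 70% of its speed; a pose out of reach is approached as far as the arm can. A call with a number of a shift or a turn outside -1 to 1 is refused whole. A call with a gripper value outside its range is refused whole. The fingers move at their own pace and stop on an object; "newtons" is the grip in N (left out, the last holds). Time passes only in rows, so rows that do not move let the fingers close, or fill a call up. It gives the time, the measured TCP pose, the force and the opening at its end, in the units of the state.
- arm.get_state(): the state, without advancing time (a new reading comes with each control period).
- arm.get_image(name): name is "scene" or "top" or "wrist"; returns a dict with "color" (420x560x3 uint8, blue, green, red), "range_z" (420x560 float32, m along the optical axis (not along the pixel's ray), 0 where there is no reading), "fx", "fy", "cx", "cy" (pixels), "k1" (the pictures are not rectified: a ray, as slopes to the right and down, at radius r is drawn at 1 + k1 r^2 times it, then the intrinsics apply), "world_to_cam" (4x4, takes a point from world to camera coordinates). Camera axes: x right, y down, z forward; pixel columns grow to the right and rows downward; lengths in m; the calibration is good to about 2 mm. A picture is of the moment at which its call begins.
- arm.close_job(): hands the job in, once; it reports no verdict.
Trained networks look in a picture, given as the dict that the camera call returned (one of the last four; its "shot" number tells which), for a name from the list of things; names that differ only in an ending like _2 or _b are one class to them, and where a whole thing is asked for, a point or a joint stands for the part that bears it (a point fixed in the world has none). Each returns a list of dicts, best first, with "p" (0 to 1); they miss things now and then, are a little off and sometimes report something else, mostly with a low value. They report only what shows in the picture. A call takes as long as a camera call. They do not tell look-alikes from the thing itself.
- arm.boxes_of(picture, query): "box" ([left, top, right, bottom] in pixels, round what is visible of it).
- arm.masks_of(picture, query): "mask" (420x560 bool, what is visible of it) and "box" ([left, top, right, bottom] in pixels, round what is visible of it).
- arm.pinpoint(picture, query): "at" ([column, row] in pixels: a listed point, or the origin of a listed thing).
The state is a dict: "time": time; "joint_positions": joint angles; "joint_vel": joint speeds; "joint_efforts": joint torques, N m; "ee_pos": TCP position; "orientation": TCP orientation; "ft_force": force on the tool from outside, world axes, zero at the start; "torque": the same for the moment, N m; "gripper_width": finger opening in m.
Only numpy, scipy, OpenCV 4.12 (cv2) and the standard library are available. Lean on these libraries where they do the work, as an engineer would, in place of code of your own. Each camera call takes 0.05 s, during which the arm holds its last target.

## Working session

There is one attempt and no reset: what is moved stays moved. The work goes in short steps, Python scripts to look and compute and a tool call to move; the robot and the scene stay as the last step left them, time stands still between calls to the robot, and variables do not carry over. Pictures are saved under pics/ and viewed, and the job is handed in when it is done.

Besides the shell and the picture viewer there is one more tool, called after "Call:" as name(argument=value, ...), one argument or row to a line, values as JSON. servo_tool: Moves the arm, as the interface text tells. Shift numbers are shares of 25 cm and turn numbers shares of pi rad, none past 1 either way. Its arguments: {"type":"object","properties":{"rows":{"type":"array","items":{"type":"array","items":{"type":"array","items":{"type":"number"}}}},"newtons":{"type":"number"}},"required":["rows"]}

```bash
mkdir -p pics; python3 - <<'E'
from workcell import arm
import cv2, pickle
s=arm.get_state(); print({k:s[k] for k in('time','ee_pos','orientation','gripper_width','ft_force')})
for n in('scene','top'):
    p=arm.get_image(n); cv2.imwrite(f'pics/{n}0.png',p['color']); pickle.dump(p,open(f'{n}0.pkl','wb'))
    print(n,p['fx'],p['cx'],p['cy'],p['k1'],p['world_to_cam'].round(3).tolist())
    for q in('core1','core4','marker','bolt','bolt_tab','stop_face','rail'):
        print(q,[(d['p'].__round__(2),[round(float(v)) for v in d['at']]) for d in arm.pinpoint(p,q)][:6])
E
```

```text
{'time': 0.0, 'ee_pos': array([0.22112056, 0.58403363, 0.23040843]), 'orientation': array([-1.57082249,  0.00182205,  1.20896273]), 'gripper_width': 0.08544798359257263, 'ft_force': array([-0.04861372,  0.36768989,  0.26300886])}
scene 527.0206457885007 269.8909648836134 213.60195200612281 -0.18649453773800173 [[-0.361, 0.933, -0.013, 0.252], [0.8, 0.302, -0.519, -0.391], [-0.48, -0.197, -0.855, 1.532], [0.0, 0.0, 0.0, 1.0]]
core1 [(0.92, [326, 231]), (0.88, [274, 210]), (0.86, [208, 174]), (0.83, [302, 225]), (0.78, [164, 180]), (0.67, [256, 202])]
core4 [(0.92, [326, 231]), (0.88, [274, 210]), (0.86, [208, 174]), (0.83, [302, 225]), (0.78, [164, 180]), (0.67, [256, 202])]
marker [(0.66, [288, 219]), (0.41, [276, 213])]Traceback (most recent call last):
  File "<stdin>", line 8, in <module>
ValueError: it knows: bolt_tab, core, dropper, fragment, lens, marker, rail, spatula, stop_face, streak, wedge
```

```bash
cat > h.py <<'E'
import numpy as np, cv2
from scipy.spatial.transform import Rotation as R
def ray(p,u,v):
    k=p['k1']; K=np.array([[p['fx'],0,p['cx']],[0,p['fy'],p['cy']],[0,0,1]])
    return cv2.undistortPoints(np.array([[[u,v]]],float),K,np.array([k,0,0,0,0.]),)[0,0]
def atz(p,u,v,z):
    a=ray(p,u,v); T=np.linalg.inv(p['world_to_cam']); o=T[:3,3]; d=T[:3,:3]@np.array([a[0],a[1],1]); return o+d*(z-o[2])/d[2]
def cloud(p):
    h,w=p['range_z'].shape; uu,vv=np.meshgrid(np.arange(w),np.arange(h))
    K=np.array([[p['fx'],0,p['cx']],[0,p['fy'],p['cy']],[0,0,1]])
    a=cv2.undistortPoints(np.stack([uu,vv],-1).reshape(-1,1,2).astype(float),K,np.array([p['k1'],0,0,0,0.]))[:,0]
    z=p['range_z'].reshape(-1); X=np.c_[a*z[:,None],z]; T=np.linalg.inv(p['world_to_cam'])
    X=X@T[:3,:3].T+T[:3,3]; X[z==0]=np.nan
    return X.reshape(h,w,3)
def proj(p,X):
    X=np.atleast_2d(X); c=X@p['world_to_cam'][:3,:3].T+p['world_to_cam'][:3,3]
    a=c[:,:2]/c[:,2:]; r=(a**2).sum(1,keepdims=True); a=a*(1+p['k1']*r)
    return a*[p['fx'],p['fy']]+[p['cx'],p['cy']]
E
python3 - <<'E'
from workcell import arm
import cv2, pickle
from h import *
for n in('scene','top'):
    p=arm.get_image(n); cv2.imwrite(f'pics/{n}1.png',p['color']); pickle.dump(p,open(f'{n}1.pkl','wb'))
    big=cv2.resize(p['color'],(784,588),interpolation=cv2.INTER_CUBIC); cv2.imwrite(f'pics/{n}1b.png',big)
    print(n,p['fx'],p['cx'],p['cy'],p['k1'],p['world_to_cam'].round(3).tolist())
    for q,z in(('core',.0477),('marker',.0477),('bolt_tab',.06),('stop_face',.0477),('rail',0)):
        for d in arm.pinpoint(p,q)[:9]: print(q,round(d['p'],2),np.round(d['at']),atz(p,*d['at'],z).round(4))
print(arm.hold_point_z)
E
```

```text
scene 527.0206457885007 269.8909648836134 213.60195200612281 -0.18649453773800173 [[-0.361, 0.933, -0.013, 0.252], [0.8, 0.302, -0.519, -0.391], [-0.48, -0.197, -0.855, 1.532], [0.0, 0.0, 0.0, 1.0]]
core 0.87 [322. 230.] [0.5425 0.069  0.0477]
core 0.87 [185. 238.] [ 0.6739 -0.2177  0.0477]
core 0.83 [166. 180.] [ 0.5441 -0.3361  0.0477]
core 0.82 [275. 209.] [ 0.5264 -0.0523  0.0477]
core 0.81 [254. 202.] [ 0.5254 -0.1054  0.0477]
core 0.58 [228. 138.] [ 0.3662 -0.2446  0.0477]
core 0.54 [300. 222.] [0.5403 0.0149 0.0477]
marker 0.54 [291. 219.] [ 0.5381 -0.007   0.0477]
bolt_tab 0.66 [295. 183.] [ 0.4473 -0.0314  0.06  ]
stop_face 0.9 [374. 256.] [0.5632 0.2018 0.0477]
rail 0.76 [298. 234.] [0.5466 0.0131 0.    ]
top 392.34990364435885 282.21997253992555 211.584106228475 0.0019796766448365055 [[-0.027, -0.999, -0.032, -0.019], [-0.988, 0.032, -0.151, 0.578], [0.151, 0.028, -0.988, 0.722], [0.0, 0.0, 0.0, 1.0]]
core 0.95 [321. 234.] [ 0.5298 -0.1084  0.0477]
core 0.94 [398. 261.] [ 0.4759 -0.2529  0.0477]
core 0.93 [401. 329.] [ 0.3509 -0.2492  0.0477]
core 0.91 [288. 235.] [ 0.5304 -0.0461  0.0477]
core 0.84 [224. 227.] [0.5495 0.0767 0.0477]
core 0.71 [257. 231.] [0.5401 0.0143 0.0477]
core 0.64 [375. 170.] [ 0.6532 -0.2197  0.0477]
core 0.63 [438. 232.] [ 0.5269 -0.3307  0.0477]
marker 0.74 [267. 232.] [ 0.5374 -0.0056  0.0477]
bolt_tab 0.75 [282. 276.] [ 0.4523 -0.0334  0.06  ]
stop_face 0.2 [261. 236.] [0.5308 0.0057 0.0477]
rail 0.83 [259. 235.] [0.5362 0.0146 0.    ]
rail 0.72 [225. 229.] [0.5515 0.0836 0.    ]
0.0187
```

View pics/scene1b.png

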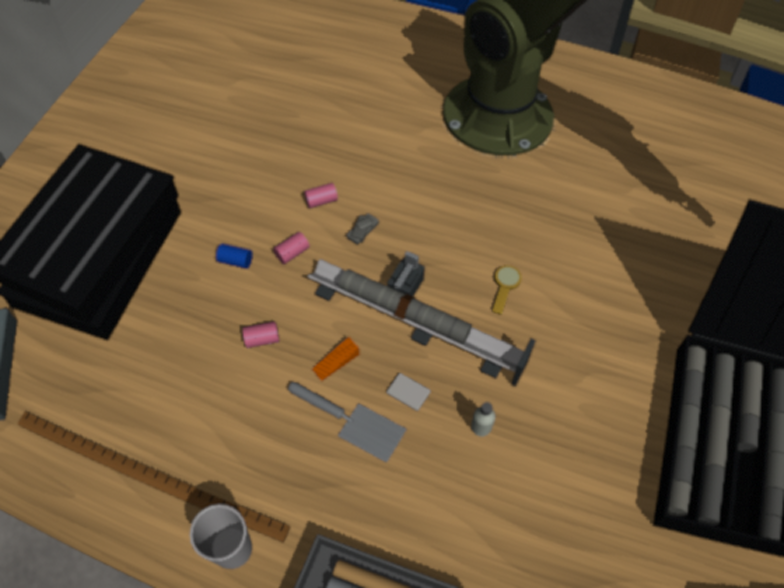

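View pics/top1b.png

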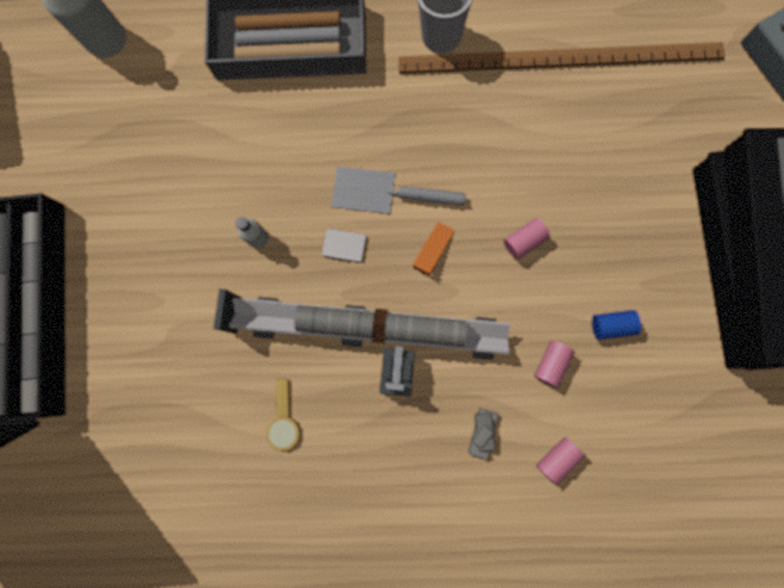

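```bash
python3 - <<'E'
import pickle
from h import *
for n in('scene','top'):
    p=pickle.load(open(n+'1.pkl','rb')); C=cloud(p).reshape(-1,3); C=C[~np.isnan(C[:,0])]
    m=(C[:,0]>.3)&(C[:,0]<.75)&(abs(C[:,1])<.3); C=C[m]
    print(n,'table z',np.median(C[C[:,2]<.012][:,2]))
    # coarse frame
    x=np.array([.106,.994]);x/=np.linalg.norm(x);o=np.array([.5410,.0]) 
    for it in range(5):
        y=np.array([-x[1],x[0]])
        L=np.c_[(C[:,:2]-o)@x,(C[:,:2]-o)@y,C[:,2]]
        k=(abs(L[:,1])<.022)&(L[:,2]>.058)&(L[:,2]<.072)&(L[:,0]<.13)&(L[:,0]>-.16)
        # rail edges/all structure z>.03
        P=C[k][:,:2]; c=P.mean(0); u,s,v=np.linalg.svd(P-c); d=v[0]*np.sign(v[0]@x); x=d; o=c-d*(c@d-np.array([.541,0])@d)
    print('axis',x,np.degrees(np.arctan2(x[1],x[0])),'o',o,'core x range',np.percentile(L[k][:,0],[0,1,99,100]),'n',k.sum(),'zmax',np.percentile(L[k][:,2],95))
    # width of the core region at z .04-.07
    k=(abs(L[:,1])<.03)&(L[:,2]>.036)&(L[:,2]<.046)&(abs(L[:,0])<.25)
    print('rail edges y',np.percentile(L[k][:,1],[1,5,50,95,99]),'x',np.percentile(L[k][:,0],[0,1,99,100]))
    k=(abs(L[:,1])<.04)&(L[:,2]>.05)&(L[:,0]>.13)
    print('stop x',np.percentile(L[k][:,0],[0,1,5,50,95,99]),'y',np.percentile(L[k][:,1],[1,99]),L[k][:,2].max())
    k=(L[:,1]>.03)&(L[:,1]<.11)&(L[:,2]>.056)&(abs(L[:,0])<.1)
    print('tab x',np.percentile(L[k][:,0],[0,5,50,95,100]),'y',np.percentile(L[k][:,1],[0,5,50,95,100]),L[k][:,2].max(),k.sum())
E
```

```text
scene table z 0.0002586037036071964
axis [0.12596804 0.9920343 ] 82.76333761586929 o [ 5.43514692e-01 -3.19314420e-04] core x range [-0.13188943 -0.12859556  0.10057268  0.10207659] n 1077 zmax 0.06849233857399502
rail edges y [-0.02188355 -0.01826142 -0.01364421  0.02226475  0.02462312] x [-0.24645621 -0.18957229  0.20151635  0.20745503]
stop x [0.19725141 0.19811919 0.19919161 0.20389188 0.20742171 0.20755041] y [-0.02633588  0.02814726] 0.08013898309979006
tab x [-0.05449964 -0.05298577 -0.04197476 -0.03098299 -0.02348592] y [0.03482903 0.04716004 0.0798262  0.0854352  0.087748  ] 0.08025431011172479 87
top table z 0.00046869487759132467
axis [0.12269702 0.99244418] 82.95221928919878 o [5.38185752e-01 3.47928671e-04] core x range [-0.13120377 -0.12903378  0.09894999  0.10118572] n 1926 zmax 0.06768790138295086
rail edges y [-0.022091   -0.02134005  0.01378397  0.02026373  0.02246042] x [-0.1932668  -0.19006833  0.19732569  0.19778223]
stop x [0.19574671 0.19590286 0.19630896 0.19779254 0.20561421 0.20651248] y [-0.02791709  0.02708919] 0.07848580622344159
tab x [-0.05490156 -0.05436161 -0.04374307 -0.03283273 -0.03217906] y [0.04289199 0.07550013 0.07910633 0.08290502 0.08346896] 0.07987042613128781 63
```

Call:
servo_tool(
  rows=[
    [[0, 0, 0, 0, -0.0378, 0, 0], [0, 0, 0, 0, -0.0378, 0, 0], [-0.158, 0, -0.086, 0, 0, 0, 0], [-0.158, 0, -0.086, 0, 0, 0, 0], [-0.158, 0, -0.086, 0, 0, 0, 0], [-0.158, 0, -0.086, 0, 0, 0, 0], [-0.158, 0, -0.086, 0, 0, 0, 0], [-0.158, 0, -0.086, 0, 0, 0, 0], [-0.158, 0, -0.086, 0, 0, 0, 0], [-0.158, 0, -0.086, 0, 0, 0, 0]],
  ],
  newtons=20,
)

```text
time: 1.8
ee_pos: [0.3532, 0.2479, 0.2316]
orientation: [-1.571, -0.0, 1.447]
ft_force: [0.6, -0.5, 0.4]
gripper_width: -0.0001
```

Call:
servo_tool(
  rows=[
    [[-0.158, 0, -0.086, 0, 0, 0, 0], [-0.158, 0, -0.086, 0, 0, 0, 0], [-0.158, 0, -0.086, 0, 0, 0, 0], [-0.158, 0, -0.086, 0, 0, 0, 0], [-0.158, 0, -0.086, 0, 0, 0, 0], [-0.158, 0, -0.086, 0, 0, 0, 0], [-0.158, 0, -0.086, 0, 0, 0, 0], [-0.158, 0, -0.086, 0, 0, 0, 0], [-0.158, 0, -0.086, 0, 0, 0, 0], [-0.12, 0, -0.06, 0, 0, 0, 0]],
  ],
)

```text
time: 2.8
ee_pos: [0.5125, -0.1618, 0.2314]
orientation: [-1.572, 0.001, 1.445]
ft_force: [-0.1, 0.2, 0.4]
gripper_width: -0.0001
```

```bash
python3 - <<'E'
from workcell import arm
import pickle
from h import *
for n in('wrist','top'):
    p=arm.get_image(n); pickle.dump(p,open(f'{n}2.pkl','wb'))
    cv2.imwrite(f'pics/{n}2b.png',cv2.resize(p['color'],(784,588),interpolation=cv2.INTER_CUBIC))
s=arm.get_state(); print(s['time'],s['ee_pos'],s['orientation'],s['joint_positions'].round(2))
E
```

```text
2.9 [ 0.51235596 -0.16434401  0.23103508] [-1.57157163  0.00271768  1.43961437] [ 0.25  0.37  0.02  1.73 -0.    1.04  1.71]
```

View pics/wrist2b.png

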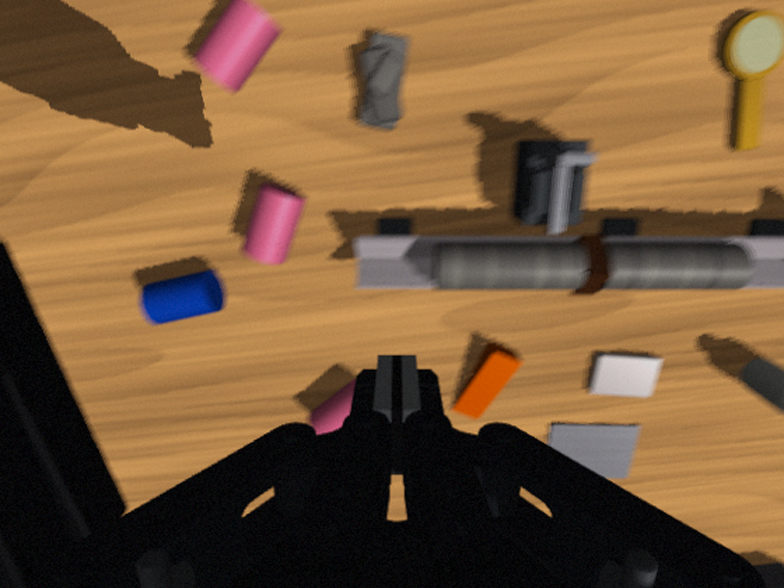

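View pics/top2b.png

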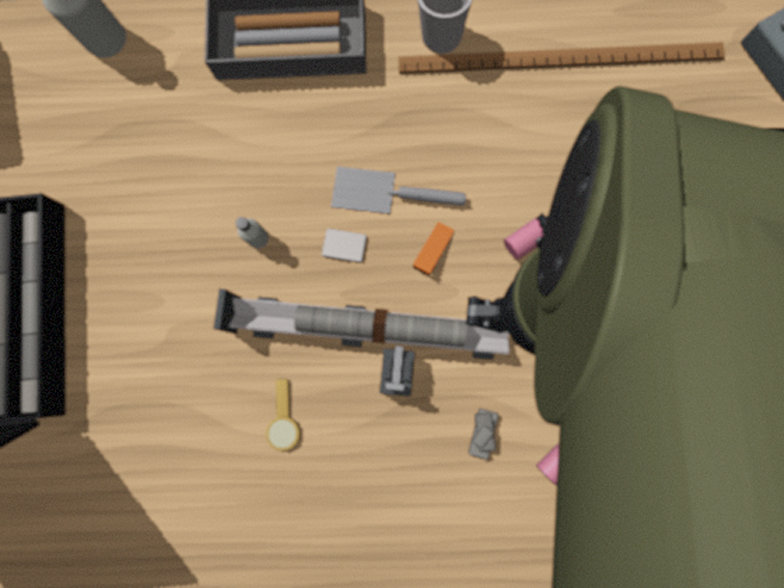

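```bash
python3 - <<'E'
import pickle
from h import *
p=pickle.load(open('wrist2.pkl','rb')); A=cloud(p); C=A.reshape(-1,3); C=C[~np.isnan(C[:,0])]
# gripper in tool frame
tcp=np.array([0.51236,-0.16434,0.23104]); Rt=R.from_euler('xyz',[-1.57157,.0027,1.4396]).as_matrix()
G=(C-tcp)@Rt
k=(C[:,2]>.2)
g=G[k]; print(k.sum())
for a in np.arange(-100,12,5):
    m=(g[:,1]*1000>=a)&(g[:,1]*1000<a+5)&(abs(g[:,0])<.1)
    if m.sum()>3: print(a,m.sum(),'x',g[m][:,0].min().round(4),g[m][:,0].max().round(4),'z',g[m][:,2].min().round(4),g[m][:,2].max().round(4))
print('table',np.median(C[abs(C[:,2])<.012][:,2]))
o=np.array([.5395,.0073]); x=np.array([.1233,.9924])
C=C[(C[:,2]<.1)]
for it in range(6):
    y=np.array([-x[1],x[0]]); L=np.c_[(C[:,:2]-o)@x,(C[:,:2]-o)@y,C[:,2]]
    k=(abs(L[:,1])<.016)&(L[:,2]>.060)&(L[:,2]<.073)&(L[:,0]<.13)&(L[:,0]>-.17)
    P=C[k][:,:2]; c=P.mean(0); v=np.linalg.svd(P-c)[2]; d=v[0]*np.sign(v[0]@x); x=d; o=c-d*(c@d-np.array([.5395,.0073])@d)
print('axis',np.arctan2(x[1],x[0]),np.degrees(np.arctan2(x[1],x[0])),'o',o,'x',np.percentile(L[k][:,0],[0,1,99,100]),'zmax',np.percentile(L[k][:,2],[50,95]))
k=(abs(L[:,1])<.03)&(L[:,2]>.037)&(L[:,2]<.045)&(L[:,0]<.18); print('edges',np.percentile(L[k][:,1],[1,5,25,50,75,95,99]),'x',np.percentile(L[k][:,0],[0,1,99,100]))
k=(L[:,1]>.03)&(L[:,1]<.11)&(L[:,2]>.065)&(abs(L[:,0])<.1); print('tab x',np.percentile(L[k][:,0],[0,5,50,95,100]),'y',np.percentile(L[k][:,1],[0,5,50,95,100]),L[k][:,2].max(),k.sum())
# drawing of rail edges in each view to compare
E
cat > ov.py <<'E'
import sys,pickle
from h import *
def draw(p,o,yaw,rear,out):
    im=cv2.resize(p['color'],(784,588),interpolation=cv2.INTER_CUBIC); x=np.array([np.cos(yaw),np.sin(yaw)]);y=np.array([-x[1],x[0]])
    W=lambda a,b,z: np.r_[np.array(o)+a*x+b*y,z]
    for a,b,c in [((-.2,.019,.041),(.2,.019,.041),(0,255,0)),((-.2,-.019,.041),(.2,-.019,.041),(0,255,0)),((rear,0,.066),(rear+.232,0,.066),(0,0,255)),((-.0625,.084,.077),(-.0385,.084,.077),(255,0,0)),((.19,-.028,.075),(.19,.028,.075),(255,255,0)),((-.042,-.018,.0477),(-.042,.018,.0477),(255,0,255))]:
        q=proj(p,np.array([W(*a),W(*b)]))*1.4; cv2.line(im,tuple(int(v) for v in q[0]),tuple(int(v) for v in q[1]),c,1)
    cv2.imwrite(out,im)
E
python3 - <<'E'
from ov import *
for n in('wrist2','top1','scene1'): draw(pickle.load(open(n+'.pkl','rb')),(.5393,.0073),np.radians(82.9),-.138,f'pics/ov_{n}.png')
E
```

```text
44373
-100 667 x -0.0167 0.0206 z 0.0188 0.0219
-95 2421 x -0.0595 0.0636 z 0.0111 0.0218
-90 7335 x -0.0601 0.0643 z 0.0052 0.0195
-85 6049 x -0.0593 0.063 z 0.0011 0.0198
-80 5594 x -0.0546 0.0588 z -0.0074 0.0191
-75 5228 x -0.051 0.0548 z -0.0098 0.0192
-70 3251 x -0.0472 0.051 z -0.0097 0.0192
-65 2406 x -0.0426 0.0467 z -0.0093 0.0173
-60 4359 x -0.0398 0.0432 z -0.0096 0.0139
-55 2336 x -0.0342 0.0396 z -0.0112 0.0154
-50 1662 x -0.0311 0.0354 z -0.0119 0.0152
-45 527 x -0.0265 0.0301 z -0.0053 0.0152
-40 615 x -0.0133 0.0182 z -0.0107 0.0133
-35 313 x -0.0114 0.0159 z 0.0073 0.0129
-30 407 x -0.0114 0.0159 z 0.0071 0.0126
-25 371 x -0.0113 0.0158 z 0.007 0.0128
-20 330 x -0.0113 0.0159 z 0.0069 0.0127
-15 268 x -0.0114 0.0159 z 0.0072 0.0125
-10 206 x -0.0103 0.0149 z 0.007 0.0122
-5 28 x -0.0043 0.0088 z 0.0108 0.0117
table 5.7652289817633484e-05
axis 1.4460623915314297 82.85327194734532 o [0.53883467 0.00738342] x [-0.13867996 -0.13652064  0.09114473  0.09427827] zmax [0.06453804 0.06671723]
edges [-0.02181217 -0.02088854  0.00418064  0.0171565   0.01839793  0.01949495
  0.02942757] x [-0.33513261 -0.27610525  0.13723725  0.14191819]
tab x [-0.06333926 -0.0630733  -0.05356619 -0.04181028 -0.03936389] y [0.07536826 0.0757187  0.07923078 0.08270544 0.08277493] 0.07929044798389162 262
```

View pics/ov_wrist2.png

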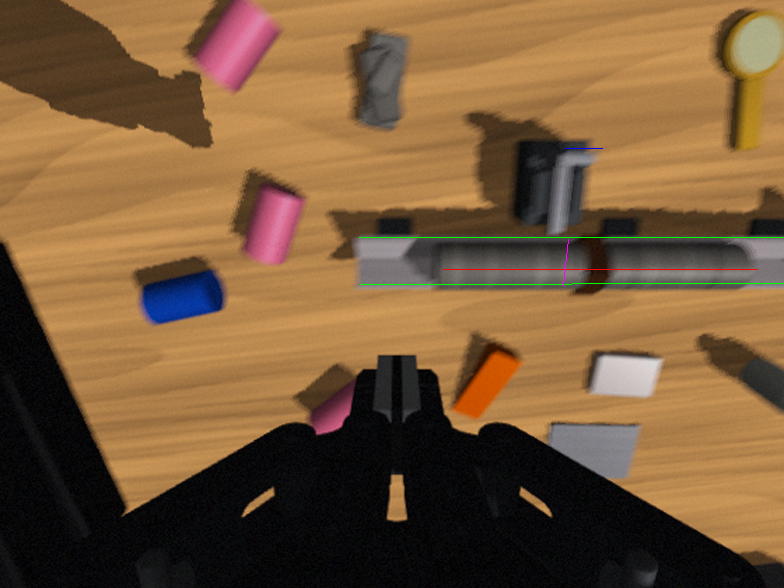

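View pics/ov_top1.png

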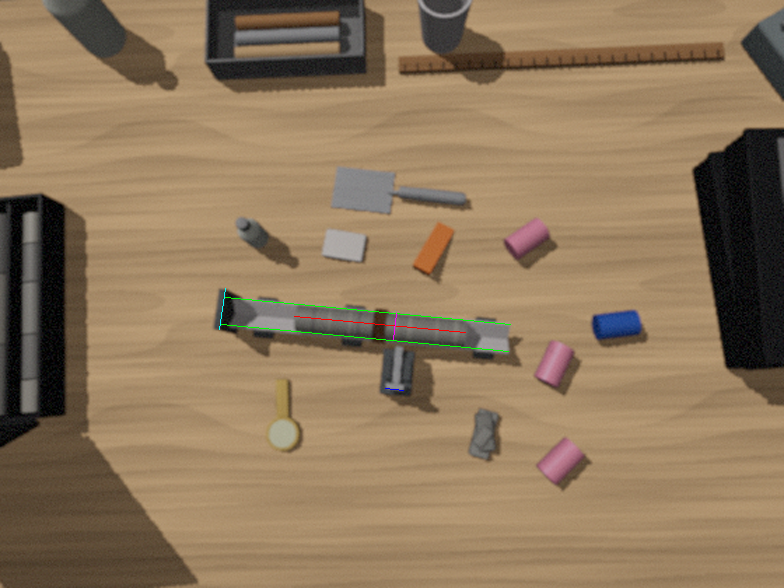

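Call:
servo_tool(
  rows=[
    [[0, 0.1, -0.02, 0, 0, 0, 0], [0, 0.15, 0, 0, 0, 0, 0], [0, 0.15, 0, 0, 0, 0, 0], [0, 0.15, 0, 0, 0, 0, 0], [0, 0.1, 0, 0, 0, 0, 0], [0, 0.06, 0, 0, 0, 0, 0], [0, 0.03, 0, 0, 0, 0, 0], [0, 0, 0, 0, 0, 0, 0], [0, 0, 0, 0, 0, 0, 0], [0, 0, 0, 0, 0, 0, 0]],
  ],
)

```text
time: 3.9
ee_pos: [0.5175, -0.1594, 0.0474]
orientation: [-1.573, 0.0, 1.447]
ft_force: [-0.4, -0.3, -0.3]
gripper_width: 0.0003
```

```bash
cat > look.py <<'E'
import sys
from workcell import arm
from ov import *
n,tag=sys.argv[1:3]
p=arm.get_image(n); pickle.dump(p,open(f'{n}{tag}.pkl','wb')); cv2.imwrite(f'pics/{n}{tag}.png',cv2.resize(p['color'],(784,588),interpolation=cv2.INTER_CUBIC))
s=arm.get_state(); yaw=1.4464; x=np.array([np.cos(yaw),np.sin(yaw)]); d=s['ee_pos'][:2]-[.539,.0073]
print(s['time'],s['ee_pos'].round(4),s['orientation'].round(4),'F',s['ft_force'].round(1),'rail x,y',(d@x).round(4),(d@[-x[1],x[0]]).round(4))
E
python3 look.py wrist 3
```

```text
3.95 [ 0.5174 -0.1595  0.0473] [-1.5726e+00  3.0000e-04  1.4465e+00] F [-0.7  0.6  0.1] rail x,y -0.1682 0.0007
```

View pics/wrist3.png

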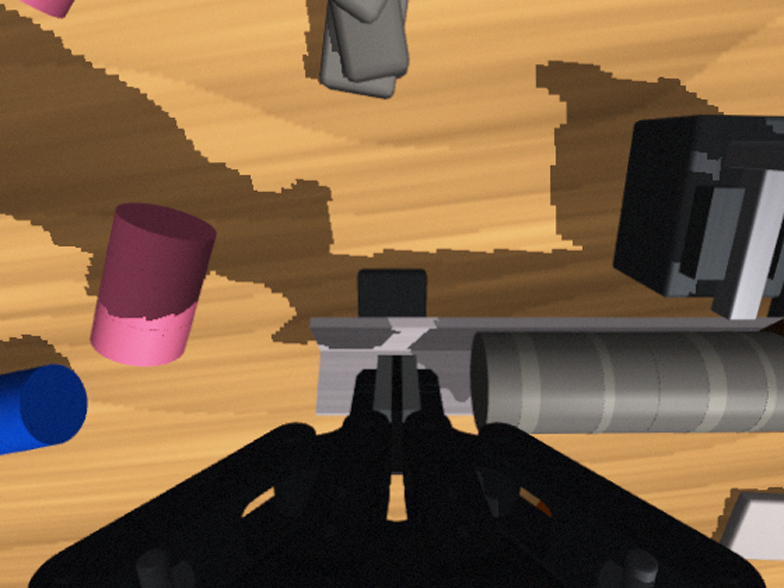

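Call:
servo_tool(
  rows=[
    [[0, 0.012, 0, 0, 0, 0, 0], [0.02, 0, 0, 0, 0, 0, 0], [0.02, 0, 0, 0, 0, 0, 0], [0.016, 0, 0, 0, 0, 0, 0], [0.016, 0, 0, 0, 0, 0, 0], [0.016, 0, 0, 0, 0, 0, 0], [0.016, 0, 0, 0, 0, 0, 0], [0.016, 0, 0, 0, 0, 0, 0], [0.016, 0, 0, 0, 0, 0, 0], [0.016, 0, 0, 0, 0, 0, 0]],
  ],
)

```text
time: 4.95
ee_pos: [0.5214, -0.1222, 0.0434]
orientation: [-1.571, 0.001, 1.446]
ft_force: [-0.5, -4.7, -0.7]
gripper_width: 0.0002
```

```bash
python3 look.py wrist 4
```

```text
5.0 [ 0.5216 -0.1213  0.0433] [-1.5709e+00  2.0000e-04  1.4465e+00] F [-0.7 -3.5  0. ] rail x,y -0.1297 0.0013
```

View pics/wrist4.png

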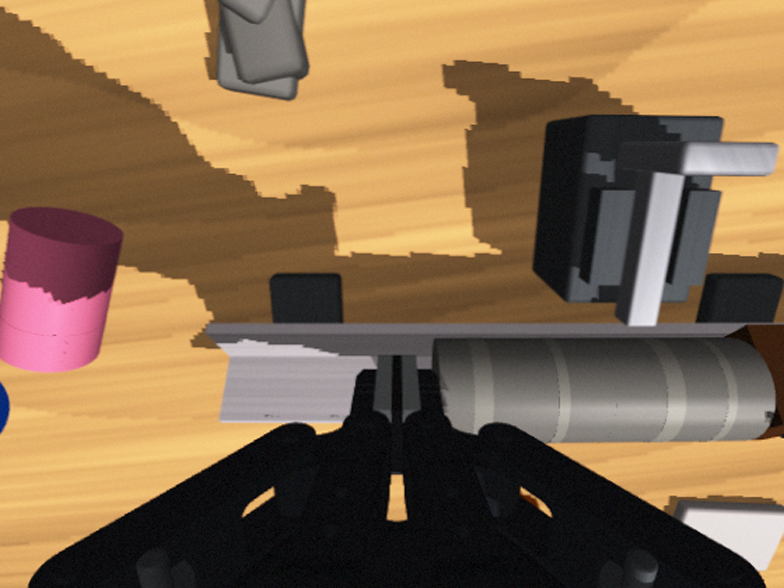

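Call:
servo_tool(
  rows=[
    [[0.012, 0, 0, 0, 0, 0, 0], [0.02, 0, -0.002, 0, 0, 0, 0], [0.02, 0, -0.002, 0, 0, 0, 0], [0.02, 0, 0, 0, 0, 0, 0], [0.02, 0, 0, 0, 0, 0, 0], [0.02, 0, 0, 0, 0, 0, 0], [0.02, 0, 0, 0, 0, 0, 0], [0.02, 0, 0, 0, 0, 0, 0], [0.02, 0, 0, 0, 0, 0, 0], [0.012, 0, 0, 0, 0, 0, 0]],
  ],
)

```text
time: 6.0
ee_pos: [0.5273, -0.0769, 0.0433]
orientation: [-1.569, 0.001, 1.446]
ft_force: [-2.8, -6.2, 3.1]
gripper_width: -0.0002
```

```bash
python3 look.py wrist 5; python3 look.py top 5
```

```text
6.05 [ 0.5274 -0.0764  0.0433] [-1.5695e+00  8.0000e-04  1.4461e+00] F [-2.2 -4.8  3.1] rail x,y -0.0844 0.0011
6.1 [ 0.5274 -0.0764  0.0433] [-1.5696e+00  7.0000e-04  1.4462e+00] F [-1.5 -4.2  1.5] rail x,y -0.0845 0.0011
```

View pics/wrist5.png

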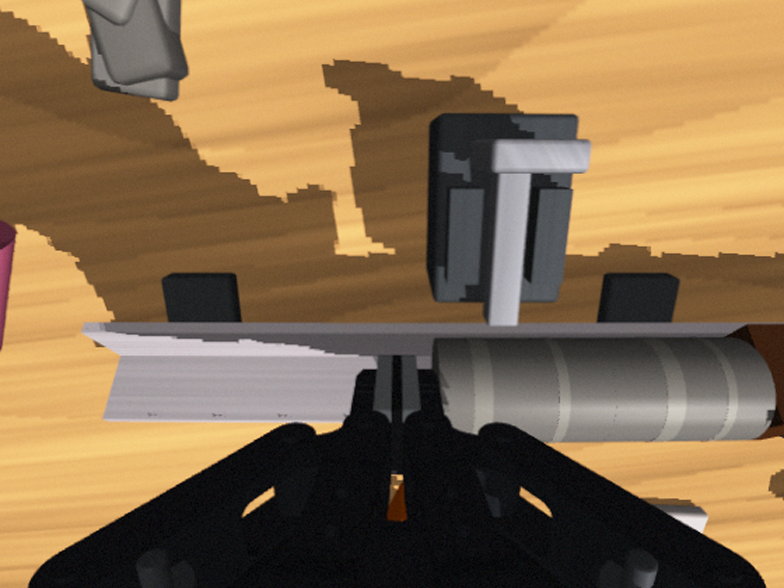

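View pics/top5.png

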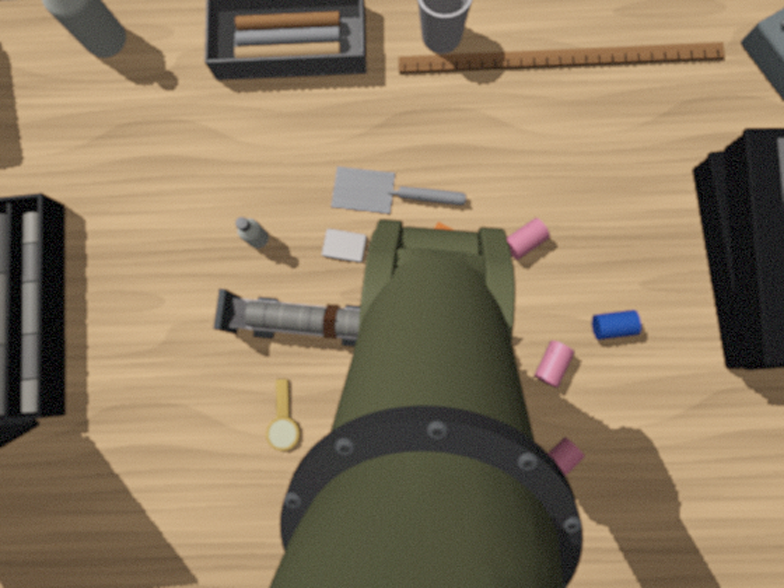

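Call:
servo_tool(
  rows=[
    [[0.012, 0, 0, 0, 0, 0, 0], [0.016, 0, -0.002, 0, 0, 0, 0], [0.016, 0, -0.002, 0, 0, 0, 0], [0.016, 0, 0, 0, 0, 0, 0], [0.012, 0, 0, 0, 0, 0, 0], [0.008, 0, 0, 0, 0, 0, 0], [0.006, 0, 0, 0, 0, 0, 0], [0.006, 0, 0, 0, 0, 0, 0], [0.006, 0, 0, 0, 0, 0, 0], [0.006, 0, 0, 0, 0, 0, 0]],
  ],
)

```text
time: 7.1
ee_pos: [0.5313, -0.0515, 0.0432]
orientation: [-1.569, 0.001, 1.445]
ft_force: [-2.0, -6.4, 3.0]
gripper_width: -0.0001
```

```bash
python3 look.py wrist 6; python3 look.py top 6
```

```text
7.15 [ 0.5313 -0.0511  0.0432] [-1.5690e+00  1.1000e-03  1.4457e+00] F [-1.9 -5.5  2.3] rail x,y -0.0589 0.0004
7.2 [ 0.5313 -0.0512  0.0432] [-1.5690e+00  1.1000e-03  1.4458e+00] F [-2.8 -5.   1.7] rail x,y -0.059 0.0004
```

Call:
servo_tool(
  rows=[
    [[0.003, 0, 0, 0, 0, 0, 0], [0.003, 0, 0, 0, 0, 0, 0], [0.003, 0, 0, 0, 0, 0, 0], [0.003, 0, 0, 0, 0, 0, 0], [0.002, 0, 0, 0, 0, 0, 0], [0.002, 0, 0, 0, 0, 0, 0], [0.002, 0, 0, 0, 0, 0, 0], [0.002, 0, 0, 0, 0, 0, 0], [0, 0, 0, 0, 0, 0, 0], [0, 0, 0, 0, 0, 0, 0]],
  ],
)

```text
time: 8.2
ee_pos: [0.5317, -0.048, 0.0432]
orientation: [-1.569, 0.003, 1.444]
ft_force: [-3.2, -9.9, 2.9]
gripper_width: 0.0
```

```bash
python3 look.py wrist 7; python3 look.py scene 7
```

```text
8.25 [ 0.5317 -0.048   0.0432] [-1.5689  0.0027  1.4442] F [-3.  -9.4  2. ] rail x,y -0.0558 0.0004
8.3 [ 0.5317 -0.048   0.0432] [-1.5689  0.0027  1.4442] F [-3.2 -9.7  3.2] rail x,y -0.0557 0.0004
```

View pics/scene7.png

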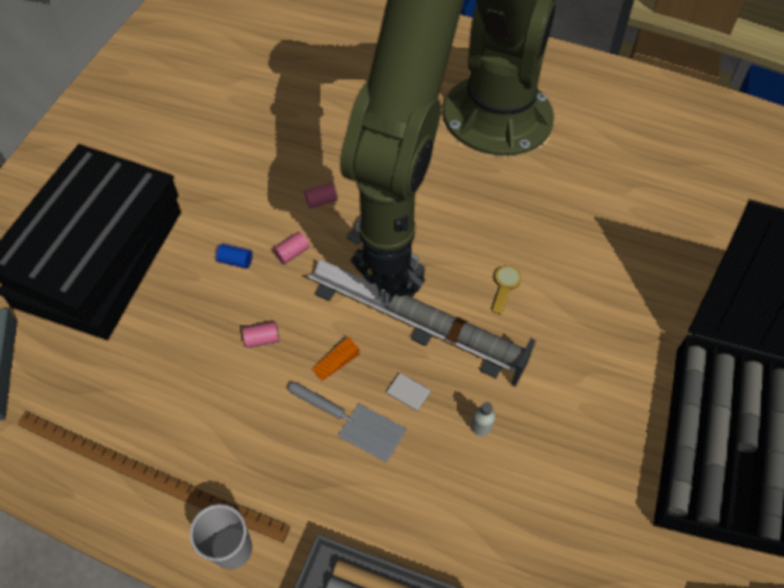

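Call:
servo_tool(
  rows=[
    [[0.003, 0, 0, 0, 0, 0, 0], [0.003, 0, 0, 0, 0, 0, 0], [0.003, 0, 0, 0, 0, 0, 0], [0.003, 0, 0, 0, 0, 0, 0], [0.003, 0, 0, 0, 0, 0, 0], [0, 0, 0, 0, 0, 0, 0], [0, 0, 0, 0, 0, 0, 0], [0, 0, 0, 0, 0, 0, 0], [0, 0, 0, 0, 0, 0, 0], [0, 0, 0, 0, 0, 0, 0]],
  ],
)

```text
time: 9.3
ee_pos: [0.5317, -0.0478, 0.0433]
orientation: [-1.569, 0.006, 1.441]
ft_force: [-4.5, -19.4, 3.6]
gripper_width: -0.0
```

```bash
python3 look.py top 8
```

```text
9.35 [ 0.5317 -0.0478  0.0433] [-1.5689  0.0062  1.441 ] F [ -4.8 -18.2   3.3] rail x,y -0.0556 0.0004
```

Call:
servo_tool(
  rows=[
    [[-0.03, 0, 0, 0, 0, 0, 0], [-0.06, 0, 0, 0, 0, 0, 0], [-0.06, 0, 0, 0, 0, 0, 0], [0, -0.06, 0, 0, 0, 0, 0], [0, -0.12, 0, 0, 0, 0, 0], [0, -0.12, 0.06, 0, 0, 0, 0], [0, 0, 0.14, 0, 0, 0, 0], [0, 0, 0.14, 0, 0, 0, 0], [0, 0, 0.14, 0, 0, 0, 0], [0, 0, 0.06, 0, 0, 0, 0]],
  ],
)

```text
time: 10.35
ee_pos: [0.3912, -0.0623, 0.1183]
orientation: [-1.568, -0.0, 1.446]
ft_force: [-0.1, 0.4, 0.2]
gripper_width: -0.0002
```

```bash
python3 look.py wrist 9; python3 look.py top 9;python3 look.py scene 9
python3 - <<'E'
import pickle
from h import *
for n in('wrist9','top9','scene9'):
    p=pickle.load(open(n+'.pkl','rb'));C=cloud(p).reshape(-1,3); C=C[~np.isnan(C[:,0])]
    yaw=1.4464; x=np.array([np.cos(yaw),np.sin(yaw)]);d=C[:,:2]-[.539,.0073]
    L=np.c_[d@x,d@[-x[1],x[0]],C[:,2]]
    k=(abs(L[:,1])<.014)&(L[:,2]>.058)&(L[:,2]<.073)&(L[:,0]<.17)&(L[:,0]>-.17)
    print(n,'row x',np.percentile(L[k][:,0],[0,1,2,99,100]) if k.sum() else None)
    k=(L[:,1]>.03)&(L[:,1]<.11)&(L[:,2]>.065)&(L[:,2]<.085)&(abs(L[:,0]+.05)<.03)
    if k.sum(): print('tab x',np.percentile(L[k][:,0],[0,5,50,95,100]),'y',np.percentile(L[k][:,1],[0,5,50,95,100]),k.sum())
E
```

```text
10.4 [ 0.3899 -0.0621  0.1182] [-1.5671e+00 -2.0000e-04  1.4462e+00] F [-4.   0.2 -0.5] rail x,y -0.0874 0.1394
10.45 [ 0.3924 -0.0624  0.1185] [-1.5693e+00 -2.0000e-04  1.4462e+00] F [ 0.4 -0.4 -0.6] rail x,y -0.0873 0.1368
10.5 [ 0.3946 -0.0625  0.1186] [-1.5715e+00 -2.0000e-04  1.4464e+00] F [ 0.6 -0.4  1.1] rail x,y -0.0872 0.1346
wrist9 row x [0.00135418 0.08166593 0.08330422 0.14138071 0.14475973]
tab x [-0.06041879 -0.05876055 -0.05110301 -0.04288971 -0.04024508] y [0.08253977 0.08296675 0.08354757 0.0841716  0.08473635] 184
top9 row x [-0.04207354 -0.04025523 -0.03827973  0.16821291  0.16989619]
tab x [-0.06207044 -0.06153622 -0.05098729 -0.03992919 -0.03929228] y [0.07541061 0.07559379 0.07918743 0.08276261 0.08328993] 59
scene9 row x [-0.04185316 -0.0398844  -0.03733432  0.16805178  0.16965379]
tab x [-0.06154313 -0.05981811 -0.04889001 -0.03839361 -0.03778742] y [0.07245312 0.07263026 0.07524717 0.0809587  0.08142897] 51
```

View pics/wrist9.png

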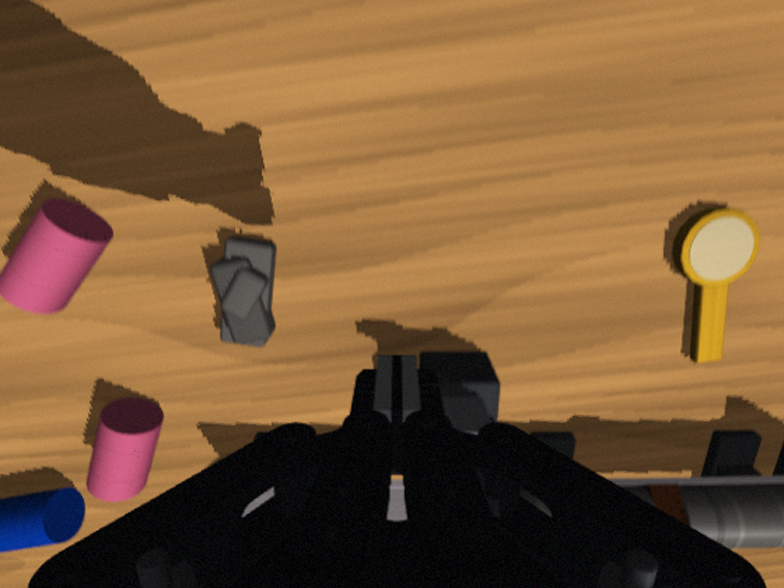

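View pics/top9.png

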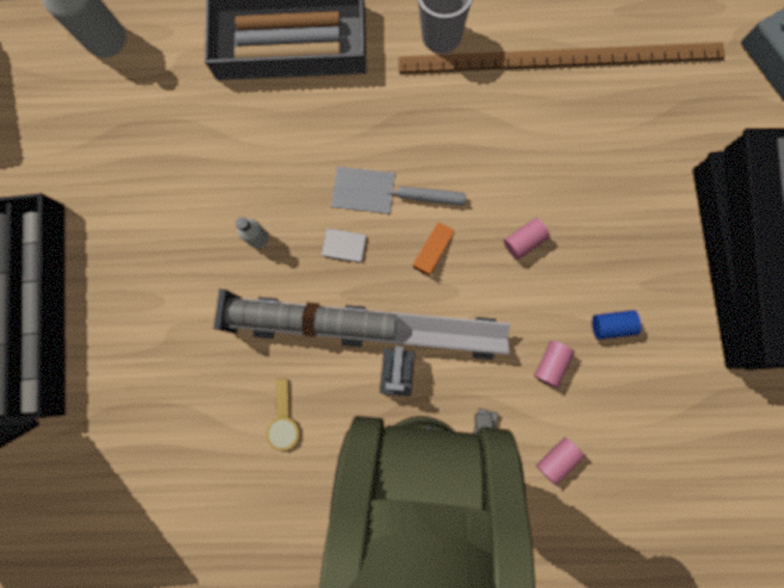

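Call:
servo_tool(
  rows=[
    [[0.049, 0, 0, 0, 0, 0, 0], [0.049, 0, 0, 0, 0, 0, 0], [0.049, 0.046, 0, 0, 0, 0, 0], [0, 0.1, 0, 0, 0, 0, 0], [0, 0.06, 0, 0, 0, 0, 0], [0, 0.04, 0, 0, 0, 0, 0], [0, 0, -0.04, 0, 0, 0, 0], [0, 0, -0.04, 0, 0, 0, 0], [0, 0, -0.02, 0, 0, 0, 0], [0, 0, 0, 0, 0, 0, 0]],
  ],
)

```text
time: 11.5
ee_pos: [0.4262, -0.0291, 0.0573]
orientation: [-1.573, -0.0, 1.446]
ft_force: [-0.9, 0.0, -1.5]
gripper_width: -0.0
```

```bash
python3 look.py wrist 10;python3 look.py scene 10
```

```text
11.55 [ 0.4252 -0.029   0.0572] [-1.5720e+00 -1.0000e-04  1.4463e+00] F [-1.  -0.3  0.1] rail x,y -0.0502 0.1084
11.6 [ 0.4245 -0.029   0.0571] [-1.5713e+00 -1.0000e-04  1.4463e+00] F [-1.2  0.7  0. ] rail x,y -0.0502 0.1091
```

View pics/wrist10.png

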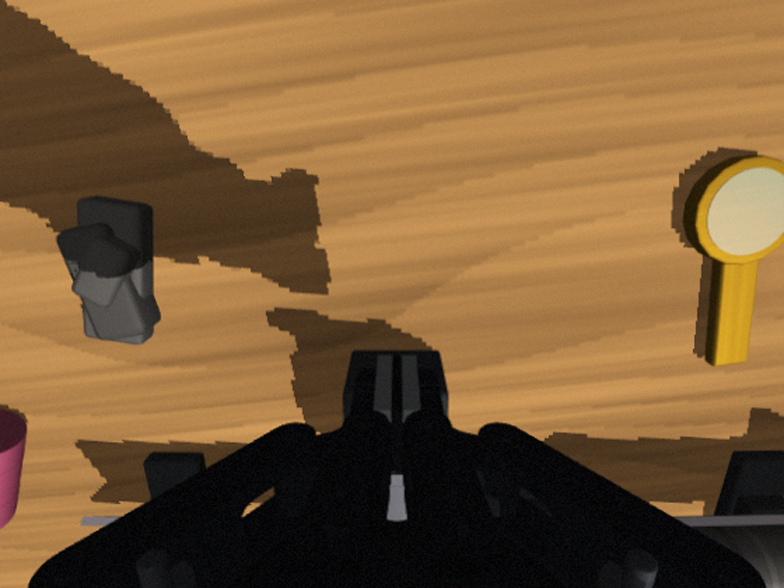

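View pics/scene10.png

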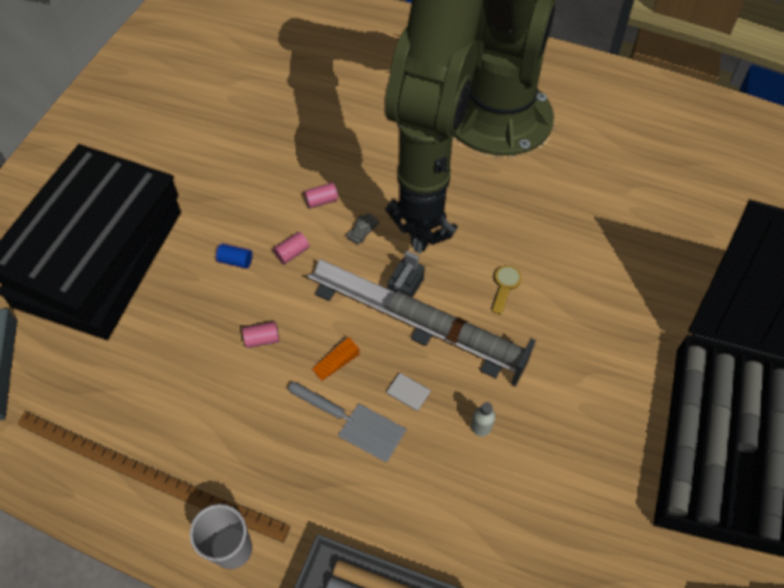

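Call:
servo_tool(
  rows=[
    [[0, 0, -0.016, 0, 0, 0, 0], [0, 0, -0.016, 0, 0, 0, 0], [0, 0, -0.016, 0, 0, 0, 0], [0, 0, -0.016, 0, 0, 0, 0], [0, 0, -0.016, 0, 0, 0, 0], [0, 0, -0.016, 0, 0, 0, 0], [0, 0, -0.016, 0, 0, 0, 0], [0, 0, -0.016, 0, 0, 0, 0], [0, 0, -0.016, 0, 0, 0, 0], [0, 0, -0.016, 0, 0, 0, 0]],
  ],
)

```text
time: 12.6
ee_pos: [0.4641, -0.0339, 0.0567]
orientation: [-1.57, 0.0, 1.446]
ft_force: [-2.7, 0.2, -0.2]
gripper_width: -0.0
```

```bash
python3 look.py wrist 11
```

```text
12.65 [ 0.4649 -0.034   0.0567] [-1.5713  0.      1.4464] F [-0.8 -0.1 -1.6] rail x,y -0.0502 0.0684
```

Call:
servo_tool(
  rows=[
    [[0, 0, -0.012, 0, 0, 0, 0], [0, 0, -0.012, 0, 0, 0, 0], [0, 0, -0.012, 0, 0, 0, 0], [0, 0, -0.008, 0, 0, 0, 0], [0, 0, -0.006, 0, 0, 0, 0], [0, 0, -0.006, 0, 0, 0, 0], [0, 0, -0.006, 0, 0, 0, 0], [0, 0, -0.004, 0, 0, 0, 0], [0, 0, 0, 0, 0, 0, 0], [0, 0, 0, 0, 0, 0, 0]],
  ],
)

```text
time: 13.65
ee_pos: [0.4806, -0.0359, 0.0569]
orientation: [-1.571, 0.0, 1.447]
ft_force: [-2.5, 0.3, -0.8]
gripper_width: -0.0004
```

```bash
python3 look.py wrist 12
```

```text
13.7 [ 0.4805 -0.0359  0.0569] [-1.5713 -0.      1.4465] F [-0.7 -1.1 -1. ] rail x,y -0.0501 0.0527
```

View pics/wrist12.png

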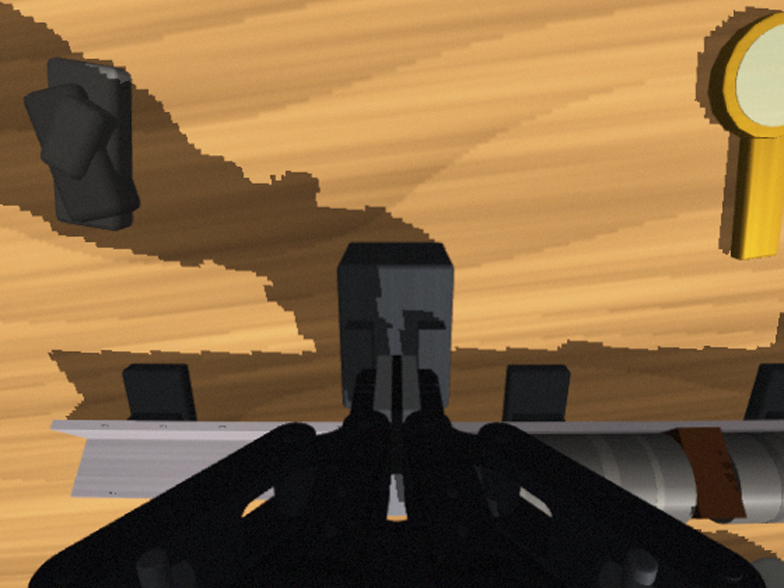

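Call:
servo_tool(
  rows=[
    [[0, 0, -0.004, 0, 0, 0, 0], [0, 0, -0.004, 0, 0, 0, 0], [0, 0, -0.004, 0, 0, 0, 0], [0, 0, -0.004, 0, 0, 0, 0], [0, 0, -0.004, 0, 0, 0, 0], [0, 0, 0, 0, 0, 0, 0], [0, 0, 0, 0, 0, 0, 0], [0, 0, 0, 0, 0, 0, 0], [0, 0, 0, 0, 0, 0, 0], [0, 0, 0, 0, 0, 0, 0]],
  ],
)

```text
time: 14.7
ee_pos: [0.4814, -0.0361, 0.0565]
orientation: [-1.564, 0.0, 1.447]
ft_force: [-11.3, 1.6, 8.0]
gripper_width: 0.0001
```

```bash
python3 look.py wrist 13
```

```text
14.75 [ 0.4813 -0.0361  0.0564] [-1.5636e+00  3.0000e-04  1.4467e+00] F [-10.8   1.8   9.3] rail x,y -0.0502 0.0518
```

Call:
servo_tool(
  rows=[
    [[0, 0, -0.004, 0, 0, 0, 0], [0, 0, -0.004, 0, 0, 0, 0], [0, 0, -0.004, 0, 0, 0, 0], [0, 0, 0, 0, 0, 0, 0], [0, 0, 0, 0, 0, 0, 0], [0, 0, 0.04, 0, 0, 0, 0], [0, 0, 0.06, 0, 0, 0, 0], [0, 0, 0.1, 0, 0, 0, 0], [0, -0.06, 0.1, 0, 0, 0, 0], [0, -0.12, 0.1, 0, 0, 0, 0]],
  ],
)

```text
time: 15.75
ee_pos: [0.3882, -0.0244, 0.1013]
orientation: [-1.57, 0.0, 1.447]
ft_force: [0.9, 0.2, 1.5]
gripper_width: 0.0001
```

Call:
servo_tool(
  rows=[
    [[0, -0.16, 0.1, 0, 0, 0, 0], [0, -0.16, 0.1, 0, 0, 0, 0], [0, -0.16, 0.04, 0, 0, 0, 0], [0, -0.1, 0, 0, 0, 0, 0], [0, 0, 0, 0, 0, 0, 0], [0, 0, 0, 0, 0, 0, 0], [0, 0, 0, 0, 0, 0, 0], [0, 0, 0, 0, 0, 0, 0], [0, 0, 0, 0, 0, 0, 0], [0, 0, 0, 0, 0, 0, 0]],
  ],
)

```text
time: 16.75
ee_pos: [0.3293, -0.017, 0.2462]
orientation: [-1.569, 0.0, 1.446]
ft_force: [-0.2, 0.1, -0.0]
gripper_width: 0.0002
```

```bash
python3 look.py wrist 14; python3 look.py top 14;python3 look.py scene 14
python3 - <<'E'
import pickle
from h import *
for n in('wrist14','top14','scene14'):
    p=pickle.load(open(n+'.pkl','rb'));C=cloud(p).reshape(-1,3); C=C[~np.isnan(C[:,0])]
    yaw=1.4464; x=np.array([np.cos(yaw),np.sin(yaw)]);d=C[:,:2]-[.539,.0073]
    L=np.c_[d@x,d@[-x[1],x[0]],C[:,2]]
    k=(abs(L[:,1])<.014)&(L[:,2]>.058)&(L[:,2]<.073)&(L[:,0]<.17)&(L[:,0]>-.17)
    print(n,'row x',np.percentile(L[k][:,0],[0,1,2,99,100]) if k.sum() else None)
    k=(L[:,1]>.025)&(L[:,1]<.11)&(L[:,2]>.065)&(L[:,2]<.085)&(abs(L[:,0]+.05)<.03)
    if k.sum(): print('tab x',np.percentile(L[k][:,0],[0,5,50,95,100]),'y',np.percentile(L[k][:,1],[0,5,50,95,100]),k.sum())
E
```

```text
16.8 [ 0.3294 -0.017   0.2464] [-1.5697e+00  2.0000e-04  1.4465e+00] F [-0.6  0.4  0.2] rail x,y -0.0502 0.205
16.85 [ 0.3294 -0.0171  0.2465] [-1.5700e+00  2.0000e-04  1.4464e+00] F [ 0.2 -0.  -0.7] rail x,y -0.0502 0.2049
16.9 [ 0.3295 -0.017   0.2466] [-1.5703e+00  1.0000e-04  1.4465e+00] F [-0.1 -0.6  0.5] rail x,y -0.0501 0.2049
wrist14 row x [0.11291043 0.11747797 0.11964459 0.16966805 0.16997126]
top14 row x [-0.04201203 -0.04015866 -0.03805853  0.16788055  0.16996427]
tab x [-0.06173533 -0.06123649 -0.05062382 -0.03950684 -0.03899215] y [0.03332888 0.0337966  0.03755406 0.04116453 0.04139521] 59
scene14 row x [-0.04230626 -0.04029634 -0.03757785  0.16770537  0.16971484]
tab x [-0.06028321 -0.05943783 -0.04863267 -0.03798756 -0.03735163] y [0.02961061 0.0298887  0.03298465 0.03880233 0.04100025] 56
```

View pics/wrist14.png

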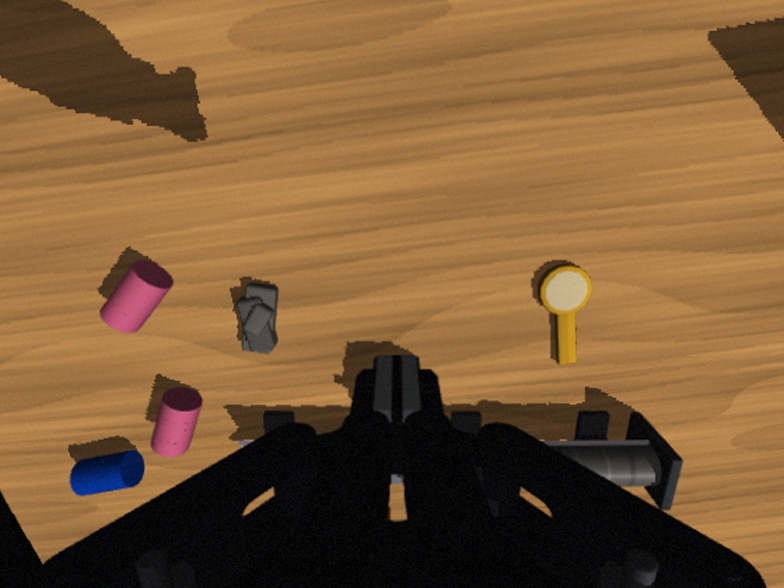

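View pics/top14.png

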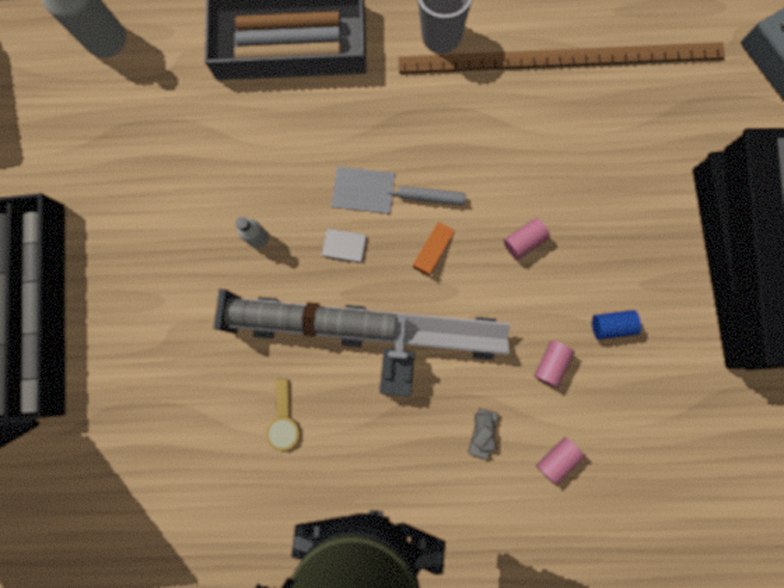

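```bash
python3 -c "
from workcell import arm
print(arm.close_job())"
```

```text
the job is handed in; nothing more can be done
None
```

The row is home against the end stop, the bolt is fully across behind the last core, and I handed the job in at about 17 s. The handover reports no verdict.

**Row:** I pushed it as one train with closed fingertips on core4's rear end, and nothing was lifted. At the stop the force rose to about 19 N with no further movement. After I backed off, the top and scene cameras both put core4's rear end at rail x = -42 mm, which is the home position.

**Bolt:** I pushed the thumb tab until the force rose to about 11 N at its hard stop, then pressed about 3 mm further to be sure it was seated. The top view shows the tab face at y of about 41 mm, where 42 mm is fully across. That is 42 mm of travel from a start of about 6 mm. The scene camera read the tab edge about 41 mm, less precisely.

**Other checks:**
- The bystanders and the pink and blue look-alikes look unmoved in the last top picture. I compared them by eye only.
- The arm was clear, with no contact force.
- An upward force of about 8–9 N showed on the tool while it pressed the bolt at its stop. I put it down to friction on the tab face but did not confirm that. It was gone once the arm backed off.

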